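# Crack open a sticky culture chamber and hold it ajar

## Robot

A 6-joint arm with a two-finger parallel gripper is mounted at the origin on the work surface. World frame = base frame: x ahead of the robot, y to its left, z up, the work surface at z = 0. Lengths are in mm, angles in degrees, forces in N, time in s.
With the tool pointing down it reaches from about 300 to 850 mm from the base axis. Payload 4.2 kg.
Tool frame: the origin (TCP) lies midway between the tips of the shut fingers; the grasp point (between the pads) lies 19 mm behind it (env.grasp_offset is the distance from the TCP to the grasp point, in mm); z points along the fingers, y is the line along which they close (so a half turn about z gives the same grasp; the last joint's range is limited). The gripper opens to 91 mm and grips with 3 to 60 N. Pads are 32 mm wide; open, the fingers measure 118 mm over their backs; the gripper's body (76 mm by 178 mm) begins 60 mm behind the grasp point.
Start: joints at [66.463, 18.312, 89.639, -0, 72.044, -1.146], TCP at [219.037, 531.663, 213.976] pointing down, gripper open.
Joint ranges: [-177.97, 177.97], [-48.28, 115.42], [12.27, 149.76], [-77.06, 257.06], [2.81, 150.46], [-146.56, 146.56]. Speed limits (degrees/s): [147.25, 147.25, 180, 180, 180, 180].

## Interface

Orientations are given as [roll, pitch, yaw] about the fixed x, y, z axes, in that order (R = Rz(yaw) Ry(pitch) Rx(roll)).
In Python, from workcell import env, optics gives the robot as it stands. The module is installed in compiled form; this text tells all that it offers.
- The arm moves only by the tool send_rows, never from a script. Its argument "targets" is a list that holds one entry, the list of rows, each a list of 7 numbers: the turn, a rotation vector about the world's x, y, z scaled (see below), then the shift along the world's x, y, z scaled (see below), then the closure, from -1 (fully open) to 1 (shut). In form: [[[rx, ry, rz, x, y, z, gripper], ...]]. A call has 1 to 12 rows; each row shifts and turns the commanded pose from where the row before left it; what a row does not reach is not made up. The controller multiplies each number of a shift by 0.2 m and each number of a turn by pi/2 rad. A row lasts 1/10 s, in which the tool goes at most 50 mm and 8.59 degrees, less where a joint would pass 70% of its speed; a pose out of reach is approached as far as the arm can. A call with a number of a shift or a turn outside -1 to 1 is refused whole. A call with a gripper value outside its range is refused whole. The fingers move at their own pace and stop on an object; "grip_force" is the grip in N (left out, the last holds). Time passes only in rows, so rows that do not move let the fingers close. It gives the time, the measured TCP pose, the force, the opening and the grip force at its end, in the units of the state.
- env.state(): the state, without advancing time (a new reading comes with each control period).
- optics.grab_frame(name): name is "side" or "top" or "wrist"; returns (picture, depth): 480x640x3 uint8, red, green, blue; 480x640 float32, mm along the optical axis (not along the pixel's ray), 0 where there is no reading.
- optics.camera_info(name): a dict with "camera_matrix" (3x3 intrinsics, pixels), "R" (3x3) and "t" (3): a world point X has camera coordinates R X + t; the wrist camera has in their place "mount" (4x4, takes a point from camera to tool coordinates, whose origin is the TCP and whose axes are the flange's). Camera axes: x right, y down, z forward; pixel columns grow to the right and rows downward; lengths in mm; the calibration is good to about 2 mm. The wrist camera is an equidistant fisheye: a pixel r from the principal point sees the ray r / f radians off the axis. A picture is of the moment at which its call begins: read the wrist's pose just before it. camera_info takes no time and is no camera call.
- env.job_done(): hands the job in; it is judged then, once.
Trained networks look in the newest picture that a camera, given by its name, has taken for a name from the list of things; names that differ only in an ending like _2 or _b are one class to them, and where a whole thing is asked for, a point or a joint stands for the part that bears it (a point fixed in the world has none). Each returns a list of dicts, best first, with "conf" (0 to 1); they miss things now and then, are a little off and sometimes report something else, mostly with a low value. They report only what shows in the picture. A call takes as long as a camera call. They do not tell look-alikes from the thing itself.
- optics.silhouettes(camera, name): "mask" (480x640 bool, what is visible of it) and "at" ([column, row] in pixels, amid what is visible of it).
- optics.place_of(camera, name): "at" ([column, row] in pixels: a listed point, or the origin of a listed thing).
The state is a dict: "time_s": time; "qpos": joint angles; "qvel": joint speeds; "effort": joint torques, N m; "ee_pos": TCP position; "ee_rot": TCP orientation; "force": force on the tool from outside, world axes, zero at the start; "torque": the same for the moment, N m; "gripper_width": finger opening in mm; "gripper_force": force on a finger pad.
Only numpy, scipy, OpenCV 4.12 (cv2) and the standard library are available. Lean on these libraries where they do the work, as an engineer would, in place of code of your own. Each camera call takes 0.05 s, during which the arm holds its last target. There are 200 camera calls.

## Task

Someone left a fragile glass vial standing on the lid of the culture chamber: with a light grip, without tipping or dropping it, set it upright in the white tray. Then take the lid by its handle, pull it free of its sticky seal without letting it fly open, and hold it just ajar, with a gap of about 20 mm at the front edge. Finish while still holding the lid there; leave everything else where it is.

Things in the scene. Friction and masses are not known exactly. Their poses are not given: they have to be found in the camera images.
- vial_center (a point): Centre (half-way up) of a loose upright amber glass vial with a white cap: 62 mm tall, glass body 38 mm across up to 46 mm, cap 32 mm across above 50 mm, about 70 g. It stands on the blue lid behind the handle. z is its upright axis. The thin glass breaks if squeezed with more than about 60 N per finger; 20 to 35 N holds it well.
- tray_in (a point): Centre of the inner floor (4 mm above the table) of a fixed shallow white tray, 120 x 120 mm outside, rim 14 mm high, walls 4 mm; x and y along its sides. It stands to the left or right of the chamber, a yellow tip box on the other side.
- lid_handle (a point): Centre of the handle's grip bar on the chamber's lid: black, 50 mm long along its x (front to back of the lid), 14 mm wide (y), 14 mm high, centred 38 mm above the lid's top face (gap of 31 mm under the bar, which has a post at each end). It is sturdy: pinch it firmly across its width (y) from above. x points from the front edge to the hinge, z up out of the lid.
- lid_hinge (a point): Middle of the lid's hinge axis, at the back (far) edge of the fixed white chamber (210 mm deep, 220 mm wide, 85 mm high); it is 170 mm behind the handle's centre and 55 mm below it. The axis is this frame's y. The lid's flat top is 17 mm above this point; the vial stands on it.
- lid_lip (a point): Middle of the lid's lower front edge, 210 mm from the hinge axis; the gap at the front edge is how far it has risen from the closed chamber.
- lid (a joint): Angle of the blue hinged lid (210 x 220 x 14 mm, about 0.7 kg), rad: 0 closed, growing as the front rises; the front gap is 0.21 m x sin(angle). A sticky snap seal holds it: the upward pull needed at the handle peaks at 16 to 23 N within the first 1 mm of lift and fades to nothing over the first 8 mm, after which only part of the lid's weight (1 to 6 N at the handle) is left. The lid falls shut if let go.
- dishes: Bystander: loose stack of two clear culture dishes with white lids, 62 mm across, 34 mm high; origin under its centre.
- medium: Bystander: loose medium bottle with a red cap, 56 mm across, 120 mm tall; origin under its centre.
Not all that is in view belongs to the job. Of the things that look like the part that bears vial_center, the smallest one is meant.

How it is judged:
By the outcome, as a careful person would: the job done as asked, in the order asked, and still so for the second after the job is handed in, while the arm keeps its last pose, push and grip.
It also fails if it takes over 51 s, if anything falls off the work surface, if the arm or the gripper's body presses on something with over 40 N, if the wrist force passes 120 N, or if a joint passes its speed limit or range.

## Working session

There is one attempt and no reset: what is moved stays moved. The work goes in short steps, Python scripts to look and compute and a tool call to move; the robot and the scene stay as the last step left them, time stands still between calls to the robot, and variables do not carry over. Pictures are saved under pics/ and viewed, at most 10 in all, crops included, and the job is handed in when it is done.

Besides the shell and the picture viewer there is one more tool, called as name(argument=value, ...) on one line, values as JSON. send_rows: Moves the arm, as the interface text tells. Its arguments: {"type":"object","properties":{"targets":{"type":"array"},"grip_force":{"type":"number"}},"required":["targets"]}

```bash
mkdir -p pics
cat > h.py <<'E'
import numpy as np, cv2
from workcell import env, optics
def grab(n,save=None):
    p,d=optics.grab_frame(n)
    if save: cv2.imwrite(save,p[:,:,::-1])
    return p,d
def w(n,d,u,v,z=None):
    "pixel -> world by depth, or by plane z"
    c=optics.camera_info(n);K=c["camera_matrix"];R=np.array(c["R"]);t=np.array(c["t"])
    ray=np.linalg.inv(K)@[u,v,1]
    if z is not None:
        o=-R.T@t; r=R.T@ray; return o+r*(z-o[2])/r[2]
    return R.T@(ray*d[int(round(v)),int(round(u))]-t)
def cloud(n,d,m):
    vs,us=np.nonzero(m&(d>0)); c=optics.camera_info(n)
    P=(np.linalg.inv(c["camera_matrix"])@np.c_[us,vs,np.ones(len(us))].T)*d[vs,us]
    return (np.array(c["R"]).T@(P-np.array(c["t"])[:,None])).T
E
python3 - <<'E'
from h import *
np.set_printoptions(precision=1,suppress=True)
s=env.state();print(s['ee_pos'],s['ee_rot'],s['force'],s['gripper_width'])
a,da=grab('top');b,db=grab('side')
cv2.imwrite('pics/a.png',a[:,:,::-1]);cv2.imwrite('pics/b.png',b[:,:,::-1])
for c,d in(('top',da),('side',db)):
  for n in('vial_center','tray_in','lid_handle','lid_hinge','lid_lip','dishes','medium'):
    for r in optics.place_of(c,n)[:4]:
      u,v=r['at']; 
      if 0<=u<639 and 0<=v<479: print(c,n,round(r['conf'],2),np.array(r['at']),w(c,d,u,v))
E
```

```text
[218.8 531.2 213.1] [-179.9   -0.   157.6] [0.8 0.2 0.4] 91.09839383082229
top vial_center 0.81 [387.8 212.9] [ 669.4 -180.6   85.9]
top vial_center 0.78 [279.7 177.1] [752.2  66.3  88.3]
top vial_center 0.56 [309.2 232.6] [610.4  -0.  164.3]
top tray_in 0.88 [176.8 307.3] [459.3 309.4   2.4]
top lid_hinge 0.77 [315.4 211.5] [668.8 -14.9 103.1]
top lid_lip 0.58 [296.3 306.4] [461.1  28.5  -2.4]
top dishes 0.72 [177.2 232.5] [632.2 307.3  35.3]
top medium 0.91 [437.8 238.7] [ 609.6 -292.7   87.4]
side vial_center 0.83 [375.1 311.6] [ 678.2 -202.    80.8]
side vial_center 0.79 [327.2 235. ] [604.9 -15.8 135.6]
side vial_center 0.72 [384.9 232. ] [757.   47.3  69.3]
side tray_in 0.61 [253.7 192.6] [458.2 315.    5. ]
side tray_in 0.17 [280.4 222.8] [504.7  24.  147.9]
side lid_handle 0.66 [280.1 224.6] [503.3  16.2 149.5]
side lid_hinge 0.63 [355.2 248.3] [667.3 -31.6 101.9]
side lid_lip 0.95 [262.8 243. ] [462.4  14.   99.9]
side dishes 0.58 [321.  191.5] [638.8 284.8  15.1]
side medium 0.74 [254.3 193.7] [459.4 306.3   8.1]
side medium 0.6 [356.4 379.5] [ 615.  -335.9   43. ]
```

View pics/a.png

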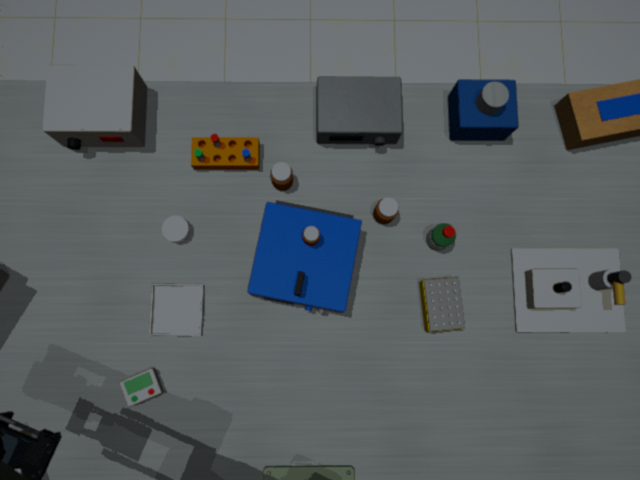

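View pics/b.png

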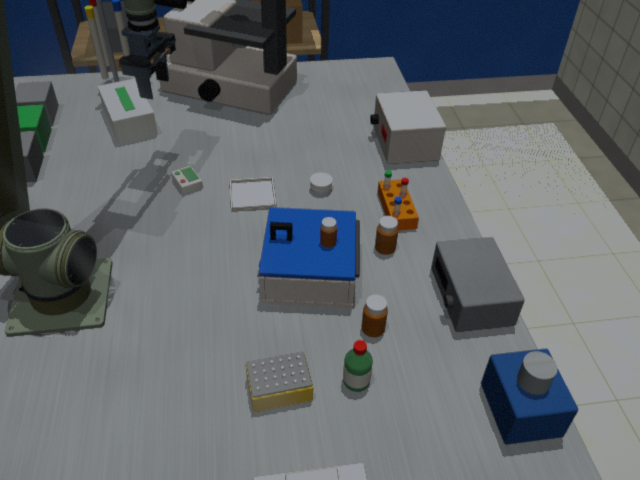

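Look-alikes for the vial are, in the top view, (311,234) on the lid, (282,175) and (387,209) standing on the table, both larger. I choose the small one on the lid at (311,234). The tray is at (177,308) top, left of the chamber, and the handle is at (300,284). Next I check this choice in a crop and measure.

Run:
```python
from h import *
np.set_printoptions(precision=1,suppress=True)
p,d=grab('top'); q,e=grab('side')
c1=cv2.resize(p[160:320,240:410],None,fx=2.35,fy=2.35,interpolation=2);c2=cv2.resize(q[190:350,240:410],None,fx=2.35,fy=2.35,interpolation=2)
cv2.imwrite('pics/c.png',np.hstack([c1,c2])[:,:,::-1])
for n,dd in(('top',d),('side',e)):
  P=cloud(n,dd,dd>0)
  lid=P[(P[:,0]>440)&(P[:,0]<740)&(abs(P[:,1])<150)&(P[:,2]>60)]
  top=lid[(lid[:,2]>90)&(lid[:,2]<112)]
  print(n,'lid z',np.median(top[:,2]),cv2.minAreaRect(top[:,:2].astype(np.float32)))
  A=np.c_[top[:,:2],np.ones(len(top))];print('plane',np.linalg.lstsq(A,top[:,2],rcond=None)[0]*[100,100,1])
  cap=lid[(lid[:,2]>155)&(lid[:,0]>560)]; print('cap',len(cap),cap.mean(0),np.median(cap,0),cap.min(0),cap.max(0))
  v=lid[(lid[:,2]>115)&(lid[:,0]>560)];print('vial',v.min(0),v.max(0))
  h=lid[(lid[:,2]>132)&(lid[:,0]<560)]; print('handle',len(h),np.median(h,0),cv2.minAreaRect(h[:,:2].astype(np.float32)))
  t=P[(P[:,0]>380)&(P[:,0]<540)&(P[:,1]>230)&(P[:,1]<390)&(P[:,2]>7)&(P[:,2]<20)]
  print('tray',len(t),cv2.minAreaRect(t[:,:2].astype(np.float32)))
  for x,y in((752,66),(669,-181)):
    o=P[(np.hypot(P[:,0]-x,P[:,1]-y)<50)&(P[:,2]>20)];print('other',o.max(0),o.min(0))
```

```text
top lid z 102.33626770591111 ((573.6654052734375, 8.352218627929688), (220.221923828125, 219.12290954589844), 78.79314422607422)
plane [ -0.5   0.  105. ]
cap 180 [608.9  -3.4 164.3] [609.   -3.8 164.5] [593.7 -18.8 155.2] [625.8  11.  171.2]
vial [590.5 -21.3 115.9] [625.8  15.2 171.2]
handle 161 [504.8  21.6 147. ] ((505.3915100097656, 21.671546936035156), (13.915083885192871, 49.822940826416016), 79.06694793701172)
tray 812 ((460.7325134277344, 308.25506591796875), (156.94338989257812, 156.1172637939453), 89.08049011230469)
other [789.6  90.2  94.3] [739.7  38.5  21.3]
other [ 709.6 -155.    95. ] [ 657.5 -205.8   20. ]
side lid z 103.30395560702974 ((572.5040893554688, 6.2333831787109375), (226.32522583007812, 219.3986358642578), 78.9249267578125)
plane [ -0.7   0.9 107. ]
cap 151 [608.3  -7.4 163.9] [608.4  -9.2 164.4] [593.5 -21.  155.6] [624.2  15.1 169.8]
vial [589.4 -27.4 115.2] [626.5  15.1 169.8]
handle 185 [504.7  17.5 145.9] ((504.69488525390625, 19.984676361083984), (18.304800033569336, 47.46958541870117), 79.50140380859375)
tray 678 ((459.9957275390625, 308.6871032714844), (153.3441162109375, 158.56549072265625), 88.16865539550781)
other [792.9  84.6  95. ] [739.6  32.9  20.1]
other [ 709.3 -159.9   95. ] [ 656.5 -210.8   20.1]
```

View pics/c.png

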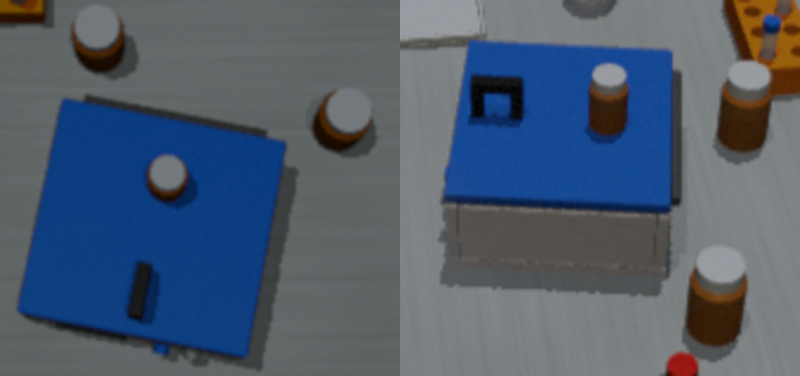

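The lid vial is clearly the smallest of the three, so I keep it as the target (cap at about (609,-5), lid yaw -11°). I'm moving above it with tool yaw 169°.

send_rows(targets=[[[0,0,0.0064,0.05,-0.07,0,-1],[0,0,0.0064,0.1,-0.134,0,-1],[0,0,0.0064,0.1,-0.134,0,-1],[0,0,0.0064,0.1,-0.134,0,-1],[0,0,0.0064,0.1,-0.134,0,-1],[0,0,0.0064,0.1,-0.134,0,-1],[0,0,0.0064,0.1,-0.134,0,-1],[0,0,0.0064,0.1,-0.134,0,-1],[0,0,0.0064,0.1,-0.134,0,-1],[0,0,0.0064,0.1,-0.134,0,-1]]], grip_force=28)

```text
time_s: 1.9
ee_pos: [409.7, 275.3, 214.2]
ee_rot: [180.0, 0.0, 163.4]
force: [0.7, -0.1, 0.6]
gripper_width: 91.3
gripper_force: 0.0
```

send_rows(targets=[[[0,0,0.0064,0.1,-0.134,0,-1],[0,0,0.0064,0.1,-0.134,0,-1],[0,0,0.0064,0.1,-0.134,0,-1],[0,0,0.0064,0.1,-0.134,0,-1],[0,0,0.0064,0.1,-0.134,0,-1],[0,0,0.0064,0.1,-0.134,0,-1],[0,0,0.0064,0.1,-0.134,0,-1],[0,0,0.0064,0.1,-0.134,0,-1],[0,0,0.0064,0.1,-0.134,0,-1],[0,0,0.006,0.1,-0.134,0,-1],[0,0,0.006,0,-0.06,0,-1],[0,0,0,0,0,0,-1]]])

```text
time_s: 3.1
ee_pos: [608.7, -4.8, 213.6]
ee_rot: [-180.0, -0.1, 169.5]
force: [-1.7, 0.3, 0.5]
gripper_width: 91.2
gripper_force: 0.0
```

```bash
cat >> h.py <<'E'
from scipy.spatial.transform import Rotation as Ro
def wcloud(save=None):
    s=env.state(); p,d=grab('wrist',save); c=optics.camera_info('wrist');K=c['camera_matrix'];M=np.array(c['mount'])
    v,u=np.mgrid[:480,:640]; a=(u-K[0,2])/K[0,0];b=(v-K[1,2])/K[1,1];r=np.hypot(a,b)+1e-9
    k=np.tan(np.clip(r,0,1.45))/r
    P=np.stack([a*k*d,b*k*d,d],-1)@M[:3,:3].T+M[:3,3]
    W=P@Ro.from_euler('xyz',s['ee_rot'],degrees=True).as_matrix().T+s['ee_pos']
    return s,p,d,W
E
python3 - <<'E'
from h import *
np.set_printoptions(precision=1,suppress=True)
s,p,d,W=wcloud('pics/d.png');print(s['time_s'],s['ee_pos'],s['ee_rot'],s['force'],np.array(optics.camera_info('wrist')['mount']))
ok=(d>0)&(abs(W[...,0]-570)<130)&(abs(W[...,1])<150)
L=W[ok]
cap=L[(L[:,2]>155)&(L[:,2]<172)&(L[:,0]>560)&(L[:,0]<650)&(abs(L[:,1])<45)];print('cap',len(cap),cap.min(0),cap.max(0),np.median(cap,0))
h=L[(L[:,2]>136)&(L[:,2]<155)&(L[:,0]<550)];print('handle',len(h),np.median(h,0) if len(h) else'')
if len(h):print(cv2.minAreaRect(h[:,:2].astype(np.float32)))
t=L[(L[:,2]>90)&(L[:,2]<115)];print('lid',np.median(t,0))
for n in('vial_center','lid_handle'):
  for r in optics.place_of('wrist',n)[:3]:print(n,r['conf'],r['at'])
E
```

```text
3.1 [608.7  -4.8 213.6] [-180.    -0.1  169.5] [-1.7  0.3  0.5] [[  -0.    -1.    -0.3   78.8]
 [   1.    -0.     0.     0.1]
 [  -0.    -0.3    1.  -171.3]
 [   0.     0.     0.     1. ]]
cap 1958 [594.  -20.1 155. ] [625.7  11.8 166.6] [608.5  -3.9 164.3]
handle 1709 [506.4  20.9 147.4]
((506.044677734375, 20.995615005493164), (14.315813064575195, 50.18447494506836), 77.87417602539062)
lid [557.5   8.8 102.4]
vial_center 0.89 [326.2, 253.2]
vial_center 0.82 [176.7, 323.9]
vial_center 0.65 [326.2, 309.7]
lid_handle 0.6 [332.5, 101.6]
```

View pics/d.png

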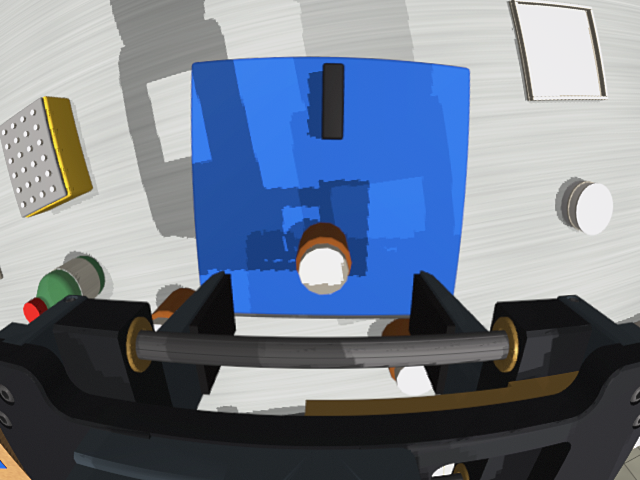

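The wrist view shows the vial cap at (324,270), centred between the open fingers, with the handle at (333,100). Descending and gripping at 28 N.

send_rows(targets=[[[0,0,0,0.004,0.004,-0.06,-1],[0,0,0,0,0,-0.1,-1],[0,0,0,0,0,-0.1,-1],[0,0,0,0,0,-0.1,-1],[0,0,0,0,0,-0.08,-1],[0,0,0,0,0,-0.05,-1],[0,0,0,0,0,-0.03,-1],[0,0,0,0,0,0,-1],[0,0,0,0,0,0,0]]], grip_force=28)

```text
time_s: 4.15
ee_pos: [610.2, -2.6, 110.6]
ee_rot: [180.0, 0.1, 169.6]
force: [0.2, 0.3, 0.3]
gripper_width: 85.9
gripper_force: 0.0
```

send_rows(targets=[[[0,0,0,0,0,0,0.1],[0,0,0,0,0,0,0.2],[0,0,0,0,0,0,0.3],[0,0,0,0,0,0,0.3],[0,0,0,0,0,0,0.3],[0,0,0,0,0,0,0.3],[0,0,0,0,0,0,0.3],[0,0,0,0,0,0,0.3]]])

```text
time_s: 4.95
ee_pos: [609.8, -2.9, 110.0]
ee_rot: [-180.0, 0.0, 169.6]
force: [0.1, -0.7, 0.4]
gripper_width: 37.4
gripper_force: 28.0
```

send_rows(targets=[[[0,0,0,0,0,0.01,0.3],[0,0,0,0,0,0.025,0.3],[0,0,0,0,0,0.04,0.3],[0,0,0,0,0,0.05,0.3],[0,0,0,0,0,0.05,0.3],[0,0,0,0,0,0.04,0.3],[0,0,0,0,0,0.02,0.3],[0,0,0,0,0,0,0.3]]])

```text
time_s: 5.75
ee_pos: [610.2, -2.7, 157.9]
ee_rot: [180.0, 0.1, 169.6]
force: [1.0, -0.3, -1.6]
gripper_width: 37.4
gripper_force: 28.0
```

send_rows(targets=[[[0,0,0,-0.01,0.02,0,0.3],[0,0,0,-0.02,0.04,0,0.3],[0,0,0,-0.03,0.065,0,0.3],[0,0,0,-0.04,0.085,0,0.3],[0,0,0,-0.05,0.105,0,0.3],[0,0,0,-0.05,0.105,0,0.3],[0,0,0,-0.05,0.105,0,0.3],[0,0,0,-0.05,0.105,0,0.3],[0,0,0,-0.05,0.105,0,0.3],[0,0,0,-0.05,0.105,0,0.3],[0,0,0,-0.05,0.105,0,0.3],[0,0,0,-0.05,0.105,0,0.3]]])

```text
time_s: 6.95
ee_pos: [508.1, 209.2, 157.0]
ee_rot: [180.0, -0.0, 169.7]
force: [0.6, -0.6, -1.4]
gripper_width: 37.8
gripper_force: 28.0
```

send_rows(targets=[[[0,0,0,-0.05,0.105,0,0.3],[0,0,0,-0.05,0.105,0,0.3],[0,0,0,-0.045,0.095,0,0.3],[0,0,0,-0.035,0.075,0,0.3],[0,0,0,-0.03,0.06,0,0.3],[0,0,0,-0.02,0.04,0,0.3],[0,0,0,-0.01,0.02,0,0.3],[0,0,0,0,0,0,0.3]]])

```text
time_s: 7.75
ee_pos: [461.7, 307.5, 156.9]
ee_rot: [-180.0, 0.0, 169.7]
force: [0.6, 0.2, -0.4]
gripper_width: 37.7
gripper_force: 28.0
```

send_rows(targets=[[[0,0,0,0,0,-0.02,0.3],[0,0,0,0,0,-0.05,0.3],[0,0,0,0,0,-0.08,0.3],[0,0,0,0,0,-0.1,0.3],[0,0,0,0,0,-0.1,0.3],[0,0,0,0,0,-0.1,0.3],[0,0,0,0,0,-0.1,0.3],[0,0,0,0,0,-0.07,0.3],[0,0,0,0,0,-0.04,0.3],[0,0,0,0,0,-0.02,0.3],[0,0,0,0,0,-0.01,0.3],[0,0,0,0,0,0,0.3]]])

```text
time_s: 8.95
ee_pos: [462.1, 307.3, 19.2]
ee_rot: [180.0, 0.0, 169.6]
force: [0.4, 0.2, -1.1]
gripper_width: 37.3
gripper_force: 28.0
```

send_rows(targets=[[[0,0,0,0,0,-0.01,0.3],[0,0,0,0,0,-0.005,0.3],[0,0,0,0,0,0,0.3]]])

```text
time_s: 9.25
ee_pos: [461.9, 307.3, 16.1]
ee_rot: [180.0, 0.0, 169.6]
force: [0.2, -0.0, -0.5]
gripper_width: 37.5
gripper_force: 28.0
```

send_rows(targets=[[[0,0,0,0,0,-0.008,0.3],[0,0,0,0,0,-0.006,0.3],[0,0,0,0,0,0,0.3]]])

```text
time_s: 9.55
ee_pos: [461.7, 307.2, 13.0]
ee_rot: [-180.0, -0.0, 169.6]
force: [-0.5, -0.6, -0.6]
gripper_width: 37.9
gripper_force: 28.0
```

send_rows(targets=[[[0,0,0,0,0,-0.004,0.3],[0,0,0,0,0,0,0.3]]])

```text
time_s: 9.75
ee_pos: [461.8, 307.2, 12.3]
ee_rot: [-180.0, -0.0, 169.6]
force: [-0.9, -0.9, -2.6]
gripper_width: 37.4
gripper_force: 28.0
```

send_rows(targets=[[[0,0,0,0,0,-0.004,0.3],[0,0,0,0,0,0,0.3]]])

```text
time_s: 9.95
ee_pos: [461.9, 307.3, 12.0]
ee_rot: [180.0, 0.0, 169.6]
force: [-0.6, -0.3, 3.1]
gripper_width: 37.8
gripper_force: 28.0
```

Contact is made at +3 N. I release to a partial opening and rise.

send_rows(targets=[[[0,0,0,0,0,0,0.1],[0,0,0,0,0,0,-0.1],[0,0,0,0,0,0,-0.3],[0,0,0,0,0,0,-0.4],[0,0,0,0,0,0,-0.4],[0,0,0,0,0,0.03,-0.4],[0,0,0,0,0,0.08,-0.4],[0,0,0,0,0,0.12,-0.4],[0,0,0,0,0,0.15,-0.4],[0,0,0,0,0,0.2,-0.4],[0,0,0,0,0,0.2,-0.4],[0,0,0,0,0,0.1,-0.4]]])

```text
time_s: 11.15
ee_pos: [463.1, 308.1, 191.9]
ee_rot: [179.7, 0.3, 169.6]
force: [1.6, -0.7, -0.8]
gripper_width: 63.9
gripper_force: 0.0
```

Run:
```python
from h import *
np.set_printoptions(precision=1,suppress=True)
p,d=grab('side','pics/e.png')
P=cloud('side',d,d>0);t=P[(np.hypot(P[:,0]-461,P[:,1]-307)<45)&(P[:,2]>25)&(P[:,2]<100)];print(t.min(0),t.max(0),env.state()['ee_pos'],env.state()['gripper_width'])
cv2.imwrite('pics/e.png',cv2.resize(p[130:330,180:420],None,fx=2.5,fy=2.5)[:,:,::-1])
```

```text
[442.  284.   25.5] [479.1 322.5  73.9] [464.2 308.8 194.1] 63.96411468157401
```

View pics/e.png

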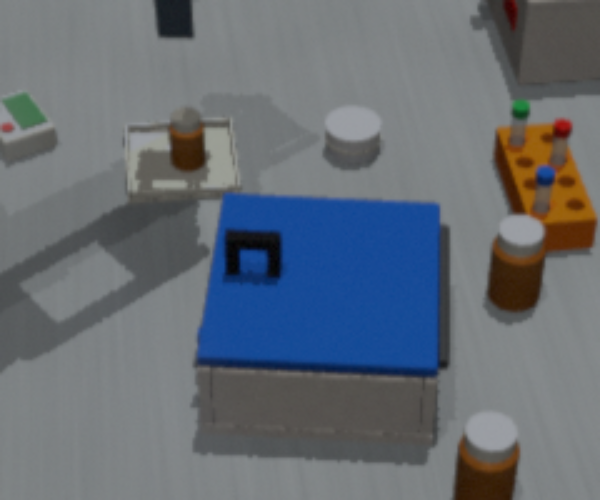

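The vial stands upright in the tray (crop (187,140)) and the lid is bare, with the handle at (253,255). Moving over the handle.

send_rows(targets=[[[0,0,-0.006,0.01,-0.06,0,-0.4],[0,0,0,0.02,-0.11,0,-0.4],[0,0,0,0.02,-0.14,0,-0.4],[0,0,0,0.02,-0.15,0,-0.4],[0,0,0,0.02,-0.15,0,-0.4],[0,0,0,0.02,-0.15,0,-0.4],[0,0,0,0.02,-0.15,0,-0.4],[0,0,0,0.02,-0.15,0,-0.4],[0,0,0,0.02,-0.14,0,-0.4],[0,0,0,0.02,-0.12,0,-0.4],[0,0,0,0.02,-0.08,0,-0.4],[0,0,0,0.01,-0.03,0,-0.4]]])

```text
time_s: 12.4
ee_pos: [504.7, 19.2, 185.9]
ee_rot: [-179.9, -0.2, 168.9]
force: [-0.2, -0.3, 0.0]
gripper_width: 63.9
gripper_force: 0.0
```

send_rows(targets=[[[0,0,0,0,0,0,-0.4]]])

```text
time_s: 12.5
ee_pos: [505.1, 20.4, 186.4]
ee_rot: [-180.0, -0.1, 169.0]
force: [-0.9, -0.3, 0.0]
gripper_width: 63.7
gripper_force: 0.0
```

Run:
```python
from h import *
np.set_printoptions(precision=1,suppress=True)
s,p,d,W=wcloud();print(s['ee_pos'],s['ee_rot'],s['gripper_width'])
L=W[d>0]
h=L[(L[:,2]>138)&(L[:,2]<155)&(abs(L[:,0]-506)<40)&(abs(L[:,1]-21)<18)];print(np.median(h,0),cv2.minAreaRect(h[:,:2].astype(np.float32)))
```

```text
[505.1  20.4 186.4] [-180.    -0.1  169. ] 63.745137587927545
[503.4  21.6 147.3] ((505.735595703125, 21.07870101928711), (13.866000175476074, 50.04718780517578), 79.40508270263672)
```

send_rows(targets=[[[0,0,0,0.003,0.003,-0.04,-0.4],[0,0,0,0,0,-0.07,-0.4],[0,0,0,0,0,-0.08,-0.4],[0,0,0,0,0,-0.07,-0.4],[0,0,0,0,0,-0.045,-0.4],[0,0,0,0,0,-0.022,-0.4],[0,0,0,0,0,0,-0.4],[0,0,0,0,0,0,0.2],[0,0,0,0,0,0,0.5],[0,0,0,0,0,0,0.8],[0,0,0,0,0,0,0.9],[0,0,0,0,0,0,0.9]]], grip_force=55)

```text
time_s: 13.75
ee_pos: [506.5, 21.8, 122.4]
ee_rot: [180.0, 0.0, 169.1]
force: [0.7, 0.7, 0.1]
gripper_width: 26.7
gripper_force: 0.0
```

send_rows(targets=[[[0,0,0,0,0,0,0.9],[0,0,0,0,0,0,0.9],[0,0,0,0,0,0,0.9]]])

```text
time_s: 14.05
ee_pos: [506.3, 20.8, 122.2]
ee_rot: [-179.9, -0.0, 169.1]
force: [-1.2, -5.7, 1.0]
gripper_width: 13.6
gripper_force: 55.0
```

send_rows(targets=[[[0.0003,0.0018,0,0.0005,0,0.0025,0.9],[0.0003,0.0018,0,0.0005,0,0.0025,0.9],[0.0003,0.0018,0,0.0005,0,0.0025,0.9],[0,0,0,0,0,0,0.9]]])

```text
time_s: 14.45
ee_pos: [506.2, 20.9, 122.6]
ee_rot: [-179.9, -0.6, 169.1]
force: [-0.9, -5.2, -5.5]
gripper_width: 13.8
gripper_force: 55.0
```

send_rows(targets=[[[0.0003,0.0018,0,0.0005,0,0.0025,0.9],[0.0003,0.0018,0,0.0005,0,0.0025,0.9],[0.0003,0.0018,0,0.0005,0,0.0025,0.9],[0,0,0,0,0,0,0.9]]])

```text
time_s: 14.85
ee_pos: [506.0, 20.9, 123.0]
ee_rot: [-179.9, -1.1, 169.0]
force: [0.6, -5.0, -12.4]
gripper_width: 13.4
gripper_force: 55.0
```

send_rows(targets=[[[0.0003,0.0018,0,0.0005,0,0.0025,0.9],[0.0003,0.0018,0,0.0005,0,0.0025,0.9],[0.0003,0.0018,0,0.0005,0,0.0025,0.9],[0,0,0,0,0,0,0.9]]])

```text
time_s: 15.25
ee_pos: [506.4, 20.8, 124.6]
ee_rot: [-179.8, -1.6, 169.0]
force: [0.2, -5.6, -11.4]
gripper_width: 13.6
gripper_force: 55.0
```

send_rows(targets=[[[0.0003,0.0018,0,0.0005,0,0.0025,0.9],[0.0003,0.0018,0,0.0005,0,0.0025,0.9],[0.0003,0.0018,0,0.0005,0,0.0025,0.9],[0,0,0,0,0,0,0.9]]])

```text
time_s: 15.65
ee_pos: [506.9, 20.7, 126.5]
ee_rot: [-179.8, -2.1, 169.0]
force: [0.6, -5.9, -8.7]
gripper_width: 14.1
gripper_force: 55.0
```

send_rows(targets=[[[0.0003,0.0018,0,0.0005,0,0.0025,0.9],[0.0003,0.0018,0,0.0005,0,0.0025,0.9],[0.0003,0.0018,0,0.0005,0,0.0025,0.9],[0,0,0,0,0,0,0.9]]])

```text
time_s: 16.05
ee_pos: [507.4, 20.6, 128.3]
ee_rot: [-179.8, -2.6, 169.0]
force: [1.0, -6.1, -6.7]
gripper_width: 13.9
gripper_force: 55.0
```

send_rows(targets=[[[0.0006,0.003,0,0.0013,-0.0003,0.004,0.9],[0.0006,0.003,0,0.0013,-0.0003,0.004,0.9],[0.0006,0.003,0,0.0013,-0.0003,0.005,0.9],[0.0006,0.003,0,0.0013,-0.0003,0.005,0.9],[0.0006,0.003,0,0.0013,-0.0003,0.005,0.9],[0.0006,0.003,0,0.0013,-0.0003,0.005,0.9],[0.0006,0.003,0,0.0013,-0.0003,0.005,0.9],[0.0006,0.003,0,0.0013,-0.0003,0.005,0.9],[0.0006,0.003,0,0.0013,-0.0003,0.004,0.9],[0.0006,0.003,0,0.0013,-0.0003,0.003,0.9],[0,0,0,0,0,0,0.9],[0,0,0,0,0,0,0.9]]])

```text
time_s: 17.25
ee_pos: [509.9, 20.1, 137.1]
ee_rot: [-179.8, -5.3, 169.0]
force: [2.7, -5.4, -7.9]
gripper_width: 13.6
gripper_force: 55.0
```

Run:
```python
from h import *
np.set_printoptions(precision=2,suppress=True)
u=np.array([np.cos(np.radians(-11)),np.sin(np.radians(-11))]); hx=np.array([672.5,-11.5])
def fit(L,n):
  r=(L[:,:2]-hx)@u; y=(L[:,:2]-hx)@[-u[1],u[0]]
  m=(r>-205)&(r<-10)&(abs(y)<105)&(abs(y)>35)&(L[:,2]>85)&(L[:,2]<135)
  r,z=r[m],L[m,2]
  for _ in range(4):
    a=np.polyfit(r,z,1);k=abs(z-np.polyval(a,r))<3;r,z=r[k],z[k]
  th=-np.arctan(a[0]);print(n,len(r),'deg',np.degrees(th),'gap',210*np.sin(th),'z at hinge',a[1])
p,d=grab('side');fit(cloud('side',d,d>0),'side')
cv2.imwrite('pics/f.png',cv2.resize(p[130:330,180:420],None,fx=2.5,fy=2.5)[:,:,::-1])
p,d=grab('top');fit(cloud('top',d,d>0),'top')
s,p,d,W=wcloud();fit(W[d>0],'wrist');print(s['ee_pos'],s['ee_rot'],s['force'])
```

```text
side 2360 deg 4.732315944129013 gap 17.325129908790377 z at hinge 103.60447925906391
top 1198 deg 5.038345961463222 gap 18.442712339584595 z at hinge 102.46234698897985
wrist 22696 deg 5.115943570835425 gap 18.726006512377968 z at hinge 102.39022724187934
[509.94  20.07 137.15] [-179.83   -5.34  169.04] [ 1.83 -5.96 -7.91]
```

View pics/f.png

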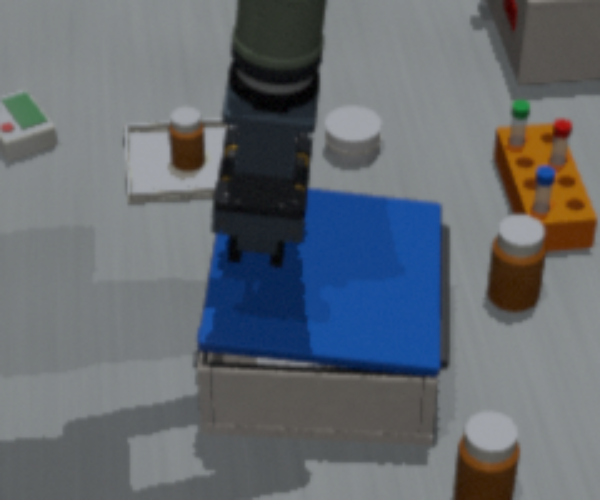

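The lid is ajar at about 18.5 mm and the vial stands upright in the tray at crop (187,140). One small lift more.

send_rows(targets=[[[0.0004,0.002,0,0.0006,0,0.004,0.9],[0,0.001,0,0.0006,0,0.003,0.9],[0,0,0,0,0,0,0.9],[0,0,0,0,0,0,0.9],[0,0,0,0,0,0,0.9]]])

```text
time_s: 17.9
ee_pos: [510.3, 20.0, 138.3]
ee_rot: [-179.8, -5.6, 169.0]
force: [3.6, -5.8, -8.6]
gripper_width: 13.7
gripper_force: 55.0
```

Run:
```python
from h import *
s,p,d,W=wcloud();L=W[d>0]
u=np.array([.9816,-.1908]);r=(L[:,:2]-[672.5,-11.5])@u;y=(L[:,:2]-[672.5,-11.5])@[.1908,.9816]
m=(r>-205)&(r<-10)&(abs(y)<105)&(abs(y)>35)&(L[:,2]>85)&(L[:,2]<135);r,z=r[m],L[m,2]
for _ in range(4):
  a=np.polyfit(r,z,1);k=abs(z-np.polyval(a,r))<3;r,z=r[k],z[k]
print(210*np.sin(-np.arctan(a[0])),(s['ee_pos'][2]-122.2)/170*210,s['ee_pos'],s['force'],s['qvel'])
```

```text
20.207979406208704 19.868116386566726 [510.34940199  20.01941634 138.28371327] [ 3.61261861 -5.83578296 -8.57463567] [-0.02273824 -0.0254142  -0.0934105   0.01900029 -0.06273229  0.03479995]
```

The gap reads 20 mm by both measures and the arm is holding still. Handing in.

```bash
python3 -c "
from workcell import env
print(env.job_done())"
```

```text
the job is handed in; nothing more can be done
None
```

The vial stands upright in the white tray, and the arm is holding the lid ajar with a front gap of about 20 mm; the job was handed in at about 18 s, and no verdict was shown.

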